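# Sweep the grommets into the parts case

### The arm

A 6-joint arm with a two-finger parallel gripper is mounted at the origin on the work surface. World frame = base frame: x ahead of the robot, y to its left, z up, the work surface at z = 0. Lengths are in m, angles in rad, forces in N, time in s.
With the tool pointing down it reaches from about 0.375 to 0.9 m from the base axis. Payload 3.1 kg.
Tool frame: the origin (TCP) lies on the centre line of the jaws, within the pads' length; the fingertips stand robot.tip_reach ahead of it and the grasp point (between the pads) is the TCP (robot.tip_reach is the distance from the TCP to the fingertips, in m); z points along the fingers, y is the direction in which the jaws open and shut (so a half turn about z gives the same grasp; the last joint's range is limited). The gripper opens to 87 mm and grips with 3 to 60 N. Pads are 19 mm wide; open, the fingers measure 117 mm over their backs; the gripper's body (75 mm by 190 mm) begins 51 mm behind the grasp point.
Start: joints at [-1.363, 0.527, 1.433, -0, 1.181, -0.178], TCP at [0.235, -0.579, 0.242] pointing down, gripper open.
Joint ranges: [-3.08, 3.08], [-0.75, 2.2], [0.22, 2.44], [-1.43, 4.57], [0, 2.65], [-2.85, 2.85]. Speed limits (rad/s): [2.79, 2.79, 3.14, 3.14, 3.14, 3.14].

### API

Orientations are given as a unit quaternion [x, y, z, w].
In Python, from rig import telemetry, viewer, robot gives the robot as it stands. The module is installed in compiled form; this text tells all that it offers.
- The arm moves only by the tool step_arm, never from a script. Its argument "targets" is a list of rows, each an object of numbers: "dx", "dy", "dz": the shift along the tool's x, y, z in m; "rx", "ry", "rz": the turn, a rotation vector about the tool's x, y, z in degrees. In form: [{"dx": .., "dy": .., "dz": .., "rx": .., "ry": .., "rz": ..}, ...]. A call has exactly 5 rows; each row is the pose to reach, as a shift and turn from the pose measured when the call began, along the tool's axes at that moment; what a row does not reach only later rows make up. A row lasts 1/8 s, in which the tool goes at most 62.5 mm and 10.7 degrees, less where a joint would pass 70% of its speed; a pose out of reach is approached as far as the arm can. A call with a gripper value outside its range is refused whole. "gripper" is the opening, from 0 (shut) to 1 (fully open), set as the call begins (left out, the last holds). The fingers move at their own pace and stop on an object; "force" is the grip in N (left out, the last holds). Time passes only in rows, so rows that repeat a pose let the fingers close, or fill a call up. It gives the time, the measured TCP pose, the force and the opening at its end, in the units of the state.
- telemetry.get_obs(): the state, without advancing time (a new reading comes with each control period).
- viewer.camera(name): name is "side" or "top"; returns a dict with "img" (384x512x3 uint8, blue, green, red), "depth" (384x512 float32, m along the optical axis (not along the pixel's ray), 0 where there is no reading), "K" (3x3 intrinsics, pixels), "R" (3x3) and "t" (3): a world point X has camera coordinates R X + t. Camera axes: x right, y down, z forward; pixel columns grow to the right and rows downward; lengths in m; the calibration is good to about 2 mm. A picture is of the moment at which its call begins.
- robot.hand_in(): hands the job in, once; it reports no verdict.
The state is a dict: "time": time; "q": joint angles; "joint_velocities": joint speeds; "joint_torque": joint torques, N m; "position": TCP position; "tool_rot": TCP orientation; "ft_force": force on the tool from outside, world axes, zero at the start; "moment": the same for the moment, N m; "grip_width": finger opening in m.
Only numpy, scipy, OpenCV 4.12 (cv2) and the standard library are available. Lean on these libraries where they do the work, as an engineer would, in place of code of your own. Each camera call takes 0.05 s, during which the arm holds its last target.

### The job

Sweep the three loose brass grommets across the aluminium clipboard with your fingertips and over its open edge, so that all three end up lying in the open trough of the black parts case. Push them along only: do not pick any up and do not let one fall on the counter. Leave the steel pipe clamp standing on the clipboard, and everything else on the counter, where it is.

Things in the scene. Friction and masses are not known exactly. Their poses are not given: they have to be found in the camera images.
- case: black plastic parts case fixed flat on the counter; origin on the counter under the clipboard's centre; x points from the trough to the back, z up. Its shut part (x -101 to +105, y -168 to +168 mm, 30 mm high) carries the clipboard; the open trough runs along its -x side
- board (a point): centre of the fixed, flat aluminium clipboard's top, 34 mm above the counter; axes as case. It spans x +-105, y +-165 mm, without rims; its -x edge is the open edge over the trough. A spring clip up to 15 mm high fills x +-55, y +119 to +165. Grommets and clamp start in four lanes 68 mm apart along y, in any order, x -30 to +35: a straight push along -x meets nothing else
- trough (a point): centre of the trough's grey inner floor, 4 mm above the counter; axes as case. Open above, inside x +-43.5, y +-165 mm; outer walls 3 mm thick, tops 30 mm above the counter (4 mm below the clipboard's top). The clipboard's open edge is flush with its +x side: a grommet pushed over it drops in, 30 mm down
- grommet1: brass grommet (a flat ring, 28 mm outside, 13 mm hole, 10 mm thick, about 40 g) lying flat on the clipboard; origin at the centre of its underside, so 10 mm below its top; it slides and may turn over as it falls into the trough, which does not matter
- grommet2: brass grommet, same as grommet1
- grommet3: brass grommet, same as grommet1
- clamp: bystander: steel pipe clamp, a loose 40 mm ring 20 mm high with two bolted ears, 68 mm long over the ears (along its x, roughly along the case's x); stands on the clipboard in one of the lanes, origin at the centre of its underside
- jar: bystander: glass jar with steel screw lid, full of grommets, 76 mm across, 106 mm high, on the counter; origin at its underside
- awl: bystander: awl with wooden handle, lying, 158 mm long, 28 mm high; origin underneath, where handle and blade meet
- spanner: bystander: steel spanner lying flat on the counter
- tin: bystander: green-banded tin, 64 mm across, 75 mm high; origin at its underside
- mug: bystander: blue mug, 80 mm across, 95 mm high; origin at its underside
- level: bystander: yellow spirit level standing on edge behind the case, 230 mm long, 22 mm wide, 45 mm high; origin at its underside

How it is judged:
By the outcome, as a careful person would: the job done as asked, in the order asked, and still so for the second after the job is handed in, with the robot touching nothing.
It also fails if it takes over 48 s, if anything falls off the work surface, if the arm or the gripper's body presses on something with over 40 N, if the wrist force passes 120 N, or if a joint passes its speed limit or range.

## Working session

There is one attempt and no reset: what is moved stays moved. The work goes in short steps, Python scripts to look and compute and a tool call to move; the robot and the scene stay as the last step left them, time stands still between calls to the robot, and variables do not carry over. Pictures are saved under pics/ and viewed, and the job is handed in when it is done.

Besides the shell and the picture viewer there is one more tool, called after "Request:" in YAML: its name, and indented under it one key for each argument. step_arm: Moves the arm, as the interface text tells. Its arguments: {"type":"object","properties":{"targets":{"type":"array"},"gripper":{"type":"number"},"force":{"type":"number"}},"required":["targets"]}

```bash
mkdir -p pics
python3 - <<'E'
from rig import telemetry, viewer, robot
import cv2, numpy as np
o=telemetry.get_obs(); print({k:np.round(v,3) for k,v in o.items()}, robot.tip_reach)
for n in("top","side"):
    c=viewer.camera(n); cv2.imwrite(f"pics/{n}0.png",c["img"]); np.savez(f"{n}0.npz",**c)
    print(n,c["K"].round(1).tolist(),c["R"].round(3).tolist(),c["t"].round(3).tolist())
E
```

```text
{'time': np.float64(0.0), 'q': array([-1.364,  0.528,  1.434,  0.   ,  1.181, -0.179]), 'joint_velocities': array([-0.001, -0.   , -0.001,  0.001,  0.001,  0.003]), 'joint_torque': array([ 1.0000e-03, -4.4004e+01, -1.7659e+01,  6.3000e-02,  5.8000e-02,
       -0.0000e+00]), 'position': array([ 0.235, -0.578,  0.241]), 'tool_rot': array([ 0.981,  0.192, -0.   , -0.001]), 'ft_force': array([-0.828,  0.38 ,  0.678]), 'moment': array([-0.038, -0.079,  0.028]), 'grip_width': np.float64(0.087)} 0.019
top [[392.1, 0.0, 261.0], [0.0, 392.1, 190.4], [0.0, 0.0, 1.0]] [[0.0, -1.0, 0.02], [-0.993, -0.003, -0.122], [0.122, -0.02, -0.992]] [0.034, 0.604, 1.261]
side [[440.1, 0.0, 248.6], [0.0, 440.1, 192.6], [0.0, 0.0, 1.0]] [[-0.962, -0.274, -0.017], [-0.185, 0.691, -0.698], [0.203, -0.668, -0.716]] [0.604, 0.13, 1.18]
```

View pics/top0.png

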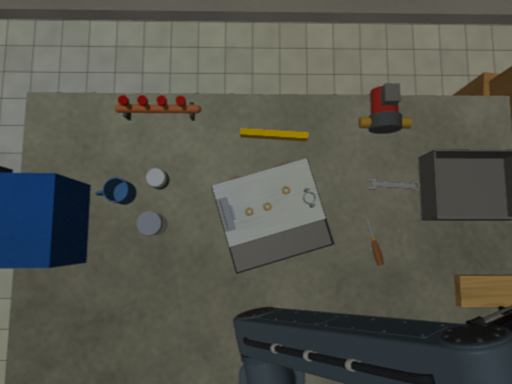

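View pics/side0.png

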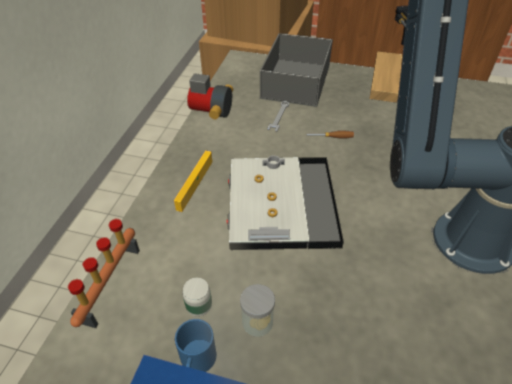

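The top view shows the board around (270,205). The clip is at its left end, near (228,212). Grommets are at about (249,212), (267,207) and (286,190), with the clamp at (309,198). The trough is below, on the robot's side. I'll enlarge it.

Run:
```python
import cv2
a=cv2.imread("pics/top0.png")[150:280,200:345]; cv2.imwrite("pics/topc.png",cv2.resize(a,None,fx=4.5,fy=4.5,interpolation=cv2.INTER_CUBIC))
a=cv2.imread("pics/side0.png")[145:255,220:350]; cv2.imwrite("pics/sidec.png",cv2.resize(a,None,fx=5,fy=5,interpolation=cv2.INTER_CUBIC))
```

```text
(no output)
```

View pics/topc.png

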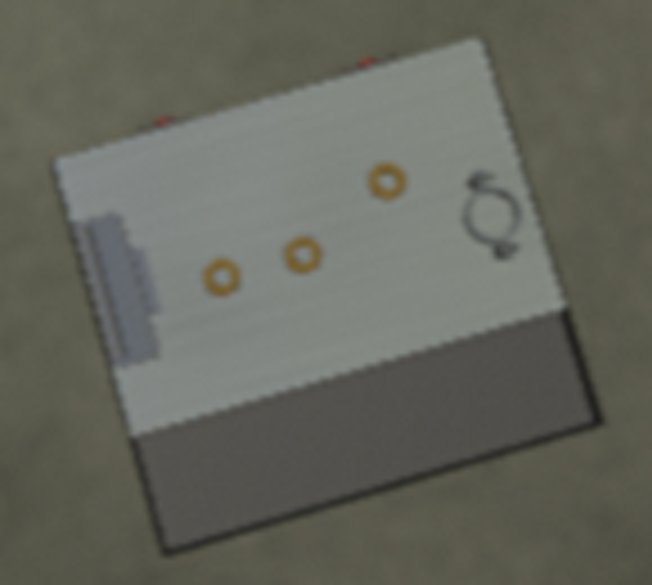

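View pics/sidec.png

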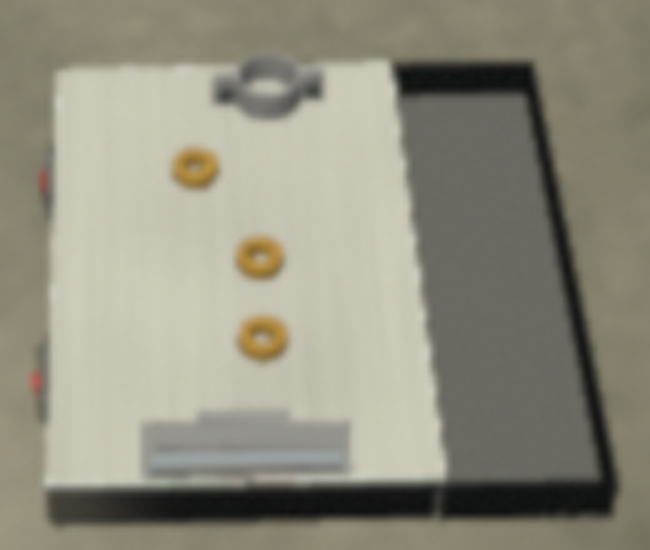

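```bash
cat > h.py <<'E'
import numpy as np
def ray(n,u,v,z,f=None):
    c=np.load(f or f"{n}0.npz"); d=c["R"].T@np.linalg.inv(c["K"])@[u,v,1]; o=-c["R"].T@c["t"]
    return o+d*(z-o[2])/d[2]
E
python3 - <<'E'
from h import *
T=lambda p,z:ray("top",200+(p[0]+.5)/4.5-.5,150+(p[1]+.5)/4.5-.5,z)
S=lambda p,z:ray("side",220+(p[0]+.5)/5-.5,145+(p[1]+.5)/5-.5,z)
def fit(C):
    L=np.array([[.105,.165],[.105,-.165],[-.105,-.165],[-.105,.165]])
    m=C.mean(0);H=L.T@(C-m);a=np.arctan2(H[0,1]-H[1,0],H[0,0]+H[1,1])
    R=np.array([[np.cos(a),-np.sin(a)],[np.sin(a),np.cos(a)]]);print("c",m.round(4),"yaw",np.degrees(a).round(2),"res mm",((C-m-L@R.T)*1e3).round(1).tolist());return m,R
for nm,F,C,G,cl in(("top",T,[(57,160),(482,38),(567,308),(134,435)],[(222,277),(303,255),(387,182)],(492,216)),
 ("side",S,[(48,487),(57,70),(390,63),(443,485)],[(263,337),(260,256),(195,166)],(268,80))):
    m,R=fit(np.array([F(p,.034)[:2] for p in C]))
    for g,z in [(g,.042) for g in G]+[(cl,.054)]:
        w=F(g,z)[:2]; print(nm,"w",w.round(4),"board mm",(R.T@(w-m)*1e3).round(1))
d=np.load("top0.npz");print(d["depth"][205,275],(d["R"]@np.array([*m,.034])+d["t"])[2])
E
```

```text
c [0.5669 0.0088] yaw 16.37 res mm [[-0.3, -0.8], [-0.4, 0.8], [-0.1, 0.3], [0.7, -0.3]]
top w [0.5343 0.074 ] board mm [-12.9  71.7]
top w [0.5504 0.015 ] board mm [-14.   10.6]
top w [ 0.6042 -0.0467] board mm [ 20.2 -63.8]
top w [ 0.5781 -0.1218] board mm [ -26.  -128.5]
c [0.5709 0.0134] yaw 16.34 res mm [[-2.1, -1.5], [-0.3, -0.2], [1.3, -0.8], [1.1, 2.5]]
side w [0.5383 0.0757] board mm [-13.8  69. ]
side w [0.5546 0.0162] board mm [-14.8   7.2]
side w [ 0.6095 -0.0458] board mm [ 20.4 -67.7]
side w [ 0.5829 -0.1181] board mm [ -25.5 -129.6]
1.2961634 1.2969329835243093
```

```bash
cat >> h.py <<'E'
from scipy.spatial.transform import Rotation as Ro
M=np.array([.569,.011]); A=np.radians(16.35); RB=np.array([[np.cos(A),-np.sin(A)],[np.sin(A),np.cos(A)]])
def go(o,bx,by,z):
    "board mm target -> tool shift/turn"
    Rt=Ro.from_quat(o["tool_rot"]); w=np.array([*(M+RB@[bx/1e3,by/1e3]),z])
    G=Ro.from_matrix(np.column_stack([[*RB[:,0],0],[*-RB[:,1],0],[0,0,-1]]))
    print("board now",(RB.T@(o["position"][:2]-M)*1e3).round(1),o["position"][2].round(4),"shift",Rt.inv().apply(w-o["position"]).round(4),"turn",np.degrees((Rt.inv()*G).as_rotvec()).round(2),"F",o["ft_force"].round(1))
E
python3 -c "
from h import *;from rig import telemetry
go(telemetry.get_obs(),62,-66,.12)"
```

```text
board now [-486.4 -471.6] 0.2407 shift [ 0.5862 -0.3483  0.1215] turn [-0.11 -0.01  5.76] F [-0.3  0.3  0.6]
```

Request:
step_arm:
  targets:
    - {"dx":0.03,"dy":-0.018,"dz":0,"rz":1}
    - {"dx":0.08,"dy":-0.048,"dz":0,"rz":3}
    - {"dx":0.13,"dy":-0.077,"dz":0,"rz":5}
    - {"dx":0.18,"dy":-0.107,"dz":0,"rz":5.8}
    - {"dx":0.23,"dy":-0.137,"dz":0,"rz":5.8}
  gripper: 0.19

```text
invalid input
```

```bash
python3 -c "
from h import *;from rig import telemetry
o=telemetry.get_obs();print(o['grip_width'],o['time']);go(o,62,-66,.12)"
```

```text
0.08710435939477237 0.1
board now [-486.4 -471.6] 0.2407 shift [ 0.5862 -0.3483  0.1215] turn [-0.11 -0.01  5.76] F [-0.3  0.3  0.6]
```

Request:
step_arm:
  targets:
    - {"dx":0.03,"dy":-0.018,"dz":0,"rx":0,"ry":0,"rz":1}
    - {"dx":0.08,"dy":-0.048,"dz":0,"rx":0,"ry":0,"rz":3}
    - {"dx":0.13,"dy":-0.077,"dz":0,"rx":0,"ry":0,"rz":5}
    - {"dx":0.18,"dy":-0.107,"dz":0,"rx":0,"ry":0,"rz":5.8}
    - {"dx":0.23,"dy":-0.137,"dz":0,"rx":0,"ry":0,"rz":5.8}
  gripper: 0.19

```text
time: 0.72
position: [0.3974, -0.3633, 0.2407]
tool_rot: [0.99, 0.142, -0.0, -0.001]
ft_force: [0.8, 0.3, 0.8]
grip_width: 0.0448
```

```bash
python3 -c "
from h import *;from rig import telemetry
o=telemetry.get_obs();print(o['grip_width'],o['time']);go(o,62,-66,.12)"
```

```text
0.04475456617296926 0.725
board now [-270.  -310.8] 0.2407 shift [ 0.3317 -0.2449  0.1213] turn [-0.14 -0.   -0.08] F [0.8 0.3 0.8]
```

Request:
step_arm:
  targets:
    - {"dx":0.04,"dy":-0.03,"dz":0,"rx":0,"ry":0,"rz":0}
    - {"dx":0.08,"dy":-0.06,"dz":0,"rx":0,"ry":0,"rz":0}
    - {"dx":0.12,"dy":-0.09,"dz":0,"rx":0,"ry":0,"rz":0}
    - {"dx":0.16,"dy":-0.12,"dz":0,"rx":0,"ry":0,"rz":0}
    - {"dx":0.2,"dy":-0.15,"dz":0,"rx":0,"ry":0,"rz":0}

```text
time: 1.35
position: [0.548, -0.1617, 0.2408]
tool_rot: [0.99, 0.142, -0.0, -0.001]
ft_force: [0.7, -1.2, -0.2]
grip_width: 0.017
```

```bash
python3 -c "
from h import *;from rig import telemetry
o=telemetry.get_obs();print(o['grip_width'],o['time']);go(o,62,-66,.12)"
```

```text
0.01695370542514714 1.35
board now [ -68.8 -159.8] 0.2408 shift [ 0.1307 -0.0936  0.121 ] turn [-0.16  0.03 -0.07] F [ 0.7 -1.2 -0.2]
```

Request:
step_arm:
  targets:
    - {"dx":0.04,"dy":-0.03,"dz":0,"rx":0,"ry":0,"rz":0}
    - {"dx":0.08,"dy":-0.06,"dz":0.02,"rx":0,"ry":0,"rz":0}
    - {"dx":0.115,"dy":-0.083,"dz":0.06,"rx":0,"ry":0,"rz":0}
    - {"dx":0.131,"dy":-0.094,"dz":0.1,"rx":0,"ry":0,"rz":0}
    - {"dx":0.131,"dy":-0.094,"dz":0.121,"rx":0,"ry":0,"rz":0}

```text
time: 1.98
position: [0.6464, -0.0323, 0.1168]
tool_rot: [0.99, 0.143, -0.002, -0.002]
ft_force: [0.3, -0.4, 0.1]
grip_width: 0.017
```

Run:
```python
from h import *;from rig import telemetry,viewer
import cv2
go(telemetry.get_obs(),62,-66,.057)
c=viewer.camera("side");cv2.imwrite("pics/side1.png",cv2.resize(c["img"][100:280,180:400],None,fx=3.5,fy=3.5,interpolation=cv2.INTER_CUBIC))
```

```text
board now [ 62.1 -63.3] 0.1168 shift [0.0001 0.003  0.0598] turn [-0.29  0.23  0.08] F [ 0.3 -0.4  0.1]
```

View pics/side1.png

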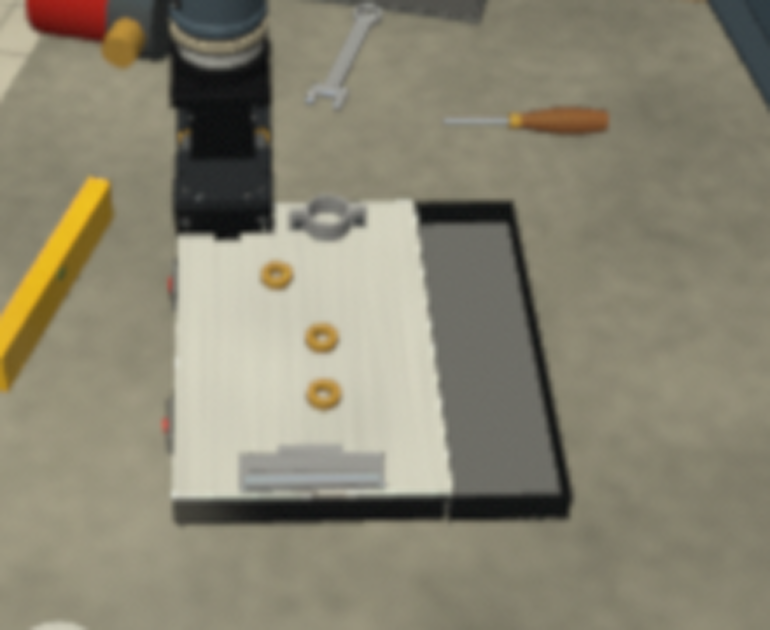

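The tool is behind the far grommet (crop 277,275), and its path past the clamp (328,217) is clear. I'll go down now.

Request:
step_arm:
  targets:
    - {"dx":0,"dy":0.003,"dz":0.02,"rx":0,"ry":0,"rz":0}
    - {"dx":0,"dy":0.003,"dz":0.035,"rx":0,"ry":0,"rz":0}
    - {"dx":0,"dy":0.003,"dz":0.05,"rx":0,"ry":0,"rz":0}
    - {"dx":0,"dy":0.003,"dz":0.059,"rx":0,"ry":0,"rz":0}
    - {"dx":0,"dy":0.003,"dz":0.059,"rx":0,"ry":0,"rz":0}

```text
time: 2.65
position: [0.6445, -0.0353, 0.055]
tool_rot: [0.99, 0.142, -0.005, -0.003]
ft_force: [0.3, -0.0, 0.4]
grip_width: 0.0168
```

Run:
```python
from h import *;from rig import telemetry,viewer
import cv2
go(telemetry.get_obs(),-112,-66,.057)
c=viewer.camera("side");cv2.imwrite("pics/side2.png",cv2.resize(c["img"][120:260,200:360],None,fx=4.5,fy=4.2,interpolation=cv2.INTER_CUBIC))
```

```text
board now [ 59.4 -65.7] 0.055 shift [-0.1714  0.0003 -0.0005] turn [-0.44  0.51  0.01] F [ 0.3 -0.   0.4]
```

View pics/side2.png

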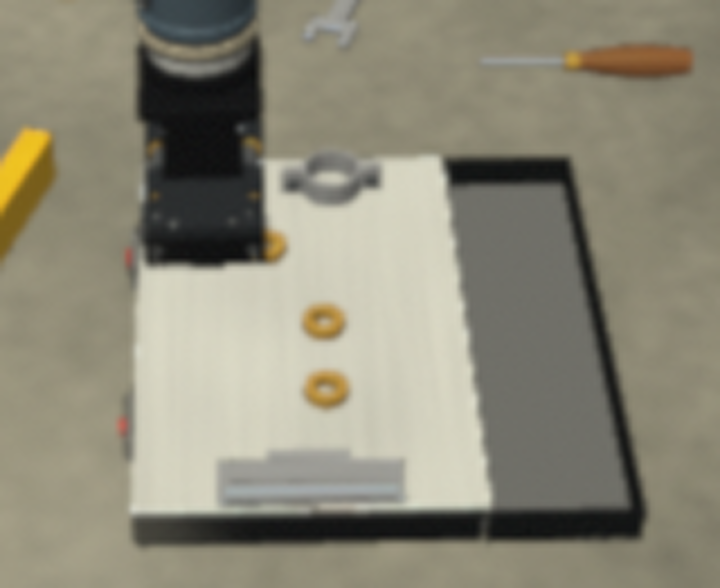

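Request:
step_arm:
  targets:
    - {"dx":-0.006,"dy":0,"dz":-0.001,"rx":-0.4,"ry":0.5,"rz":0}
    - {"dx":-0.016,"dy":0,"dz":-0.001,"rx":-0.4,"ry":0.5,"rz":0}
    - {"dx":-0.028,"dy":0,"dz":-0.001,"rx":-0.4,"ry":0.5,"rz":0}
    - {"dx":-0.04,"dy":0,"dz":-0.001,"rx":-0.4,"ry":0.5,"rz":0}
    - {"dx":-0.052,"dy":0,"dz":-0.001,"rx":-0.4,"ry":0.5,"rz":0}

```text
time: 3.32
position: [0.5943, -0.0504, 0.0572]
tool_rot: [0.99, 0.142, 0.001, -0.0]
ft_force: [0.4, -0.3, 0.3]
grip_width: 0.0166
```

Run:
```python
from h import *;from rig import telemetry,viewer
import cv2
go(telemetry.get_obs(),-112,-66,.057)
for n in("side","top"):
  c=viewer.camera(n);I=c["img"][120:260,200:360] if n=="side" else c["img"][150:280,200:345]
  cv2.imwrite(f"pics/{n}3.png",cv2.resize(I,None,fx=4.2,fy=4.2,interpolation=cv2.INTER_CUBIC))
```

```text
board now [  7. -66.] 0.0572 shift [-1.19e-01 -0.00e+00  1.00e-04] turn [ 0.01 -0.06  0.  ] F [ 0.4 -0.3  0.3]
```

View pics/side3.png

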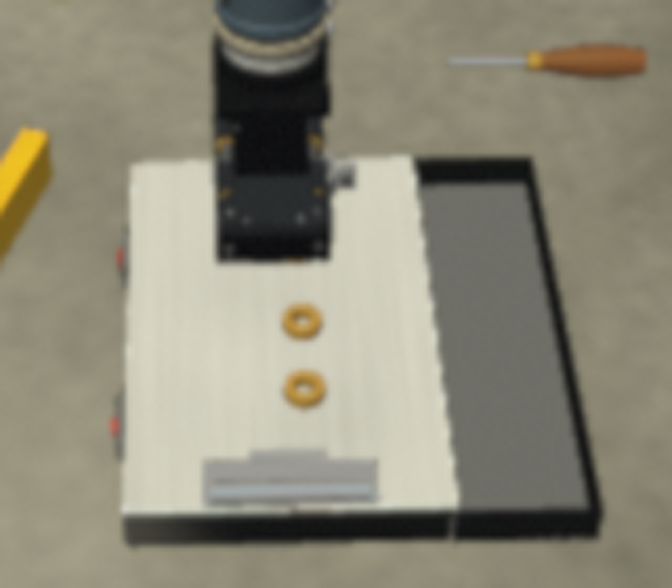

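View pics/top3.png

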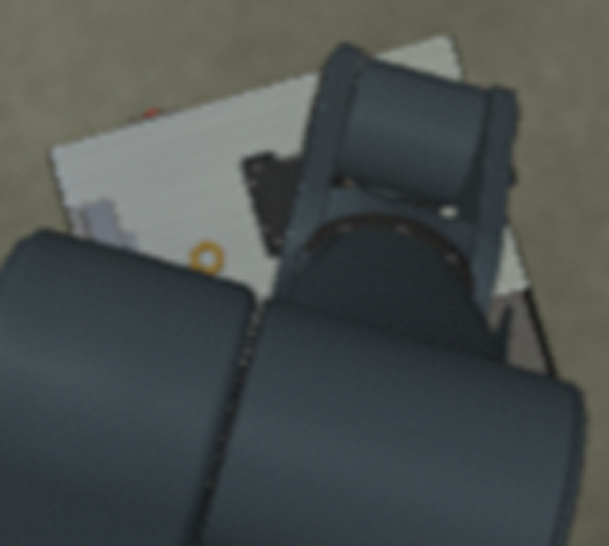

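The body hides most of the grommet. A bit of it shows at (298,262), in front of the fingers, so it's being pushed along. I'll keep going.

Request:
step_arm:
  targets:
    - {"dx":-0.01,"dy":0,"dz":0,"rx":0,"ry":0,"rz":0}
    - {"dx":-0.022,"dy":0,"dz":0,"rx":0,"ry":0,"rz":0}
    - {"dx":-0.034,"dy":0,"dz":0,"rx":0,"ry":0,"rz":0}
    - {"dx":-0.046,"dy":0,"dz":0,"rx":0,"ry":0,"rz":0}
    - {"dx":-0.058,"dy":0,"dz":0,"rx":0,"ry":0,"rz":0}

```text
time: 4.05
position: [0.5365, -0.0668, 0.057]
tool_rot: [0.99, 0.142, -0.001, -0.001]
ft_force: [-0.6, 0.5, 0.4]
grip_width: 0.0161
```

Run:
```python
from h import *;from rig import telemetry,viewer
import cv2
go(telemetry.get_obs(),-115,-66,.057)
for n in("side",):
  c=viewer.camera(n);I=c["img"][120:260,200:360]
  cv2.imwrite(f"pics/{n}4.png",cv2.resize(I,None,fx=4.2,fy=4.2,interpolation=cv2.INTER_CUBIC))
```

```text
board now [-53.1 -65.5] 0.057 shift [-0.0619  0.0005  0.0001] turn [-0.07  0.09 -0.03] F [-0.6  0.5  0.4]
```

View pics/side4.png

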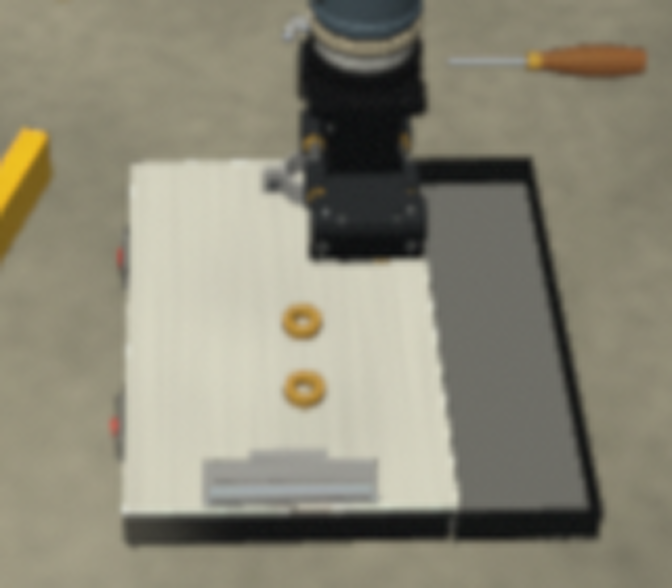

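Request:
step_arm:
  targets:
    - {"dx":-0.012,"dy":0,"dz":0,"rx":0,"ry":0,"rz":0}
    - {"dx":-0.025,"dy":0,"dz":0,"rx":0,"ry":0,"rz":0}
    - {"dx":-0.038,"dy":0,"dz":0,"rx":0,"ry":0,"rz":0}
    - {"dx":-0.05,"dy":0,"dz":0,"rx":0,"ry":0,"rz":0}
    - {"dx":-0.062,"dy":0,"dz":0,"rx":0,"ry":0,"rz":0}

```text
time: 4.72
position: [0.474, -0.0843, 0.0571]
tool_rot: [0.99, 0.142, -0.003, -0.001]
ft_force: [0.3, 0.0, 0.5]
grip_width: 0.0165
```

Request:
step_arm:
  targets:
    - {"dx":0,"dy":0,"dz":-0.02,"rx":0,"ry":0,"rz":0}
    - {"dx":0.02,"dy":-0.01,"dz":-0.045,"rx":0,"ry":0,"rz":0}
    - {"dx":0.05,"dy":-0.03,"dz":-0.065,"rx":0,"ry":0,"rz":0}
    - {"dx":0.09,"dy":-0.05,"dz":-0.065,"rx":0,"ry":0,"rz":0}
    - {"dx":0.13,"dy":-0.07,"dz":-0.065,"rx":0,"ry":0,"rz":0}

```text
time: 5.35
position: [0.5801, 0.0198, 0.1221]
tool_rot: [0.99, 0.142, -0.002, -0.001]
ft_force: [0.9, -0.3, -0.4]
grip_width: 0.0165
```

Run:
```python
from h import *;from rig import telemetry,viewer
import cv2
go(telemetry.get_obs(),26,9,.085)
for n in("side",):
  c=viewer.camera(n);I=c["img"][120:260,200:360]
  cv2.imwrite(f"pics/{n}5.png",cv2.resize(I,None,fx=4.2,fy=4.2,interpolation=cv2.INTER_CUBIC))
```

```text
board now [13.1  5.3] 0.1221 shift [ 0.013  -0.0036  0.037 ] turn [-0.15  0.24 -0.06] F [ 0.9 -0.3 -0.4]
```

View pics/side5.png

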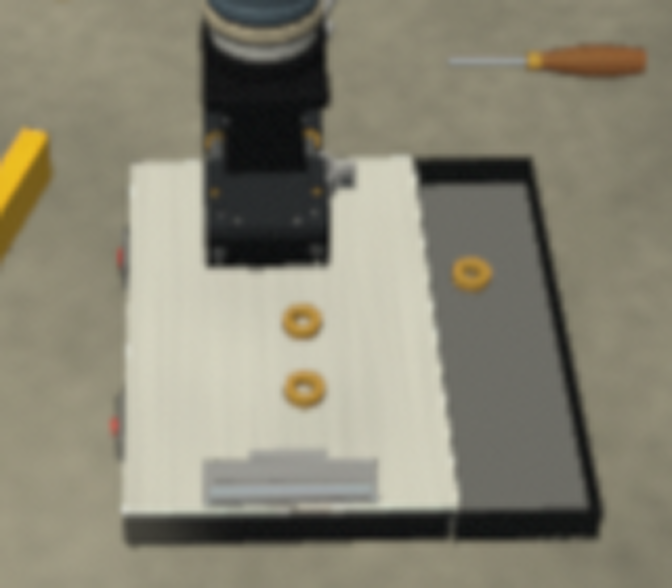

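The first grommet is in the trough at (472,273). Next is the middle one.

Request:
step_arm:
  targets:
    - {"dx":0.008,"dy":-0.004,"dz":0,"rx":0,"ry":0.2,"rz":0}
    - {"dx":0.016,"dy":-0.004,"dz":0.005,"rx":0,"ry":0.2,"rz":0}
    - {"dx":0.016,"dy":-0.004,"dz":0.025,"rx":0,"ry":0.2,"rz":0}
    - {"dx":0.016,"dy":-0.004,"dz":0.04,"rx":0,"ry":0.2,"rz":0}
    - {"dx":0.016,"dy":-0.004,"dz":0.045,"rx":0,"ry":0.2,"rz":0}

```text
time: 6.02
position: [0.5983, 0.031, 0.0761]
tool_rot: [0.99, 0.142, 0.002, -0.002]
ft_force: [-0.7, -0.3, -0.1]
grip_width: 0.0165
```

Run:
```python
from h import *;from rig import telemetry,viewer
go(telemetry.get_obs(),27,9,.057)
```

```text
board now [33.8 10.9] 0.0761 shift [-0.0069  0.002   0.019 ] turn [-0.18 -0.26 -0.02] F [-0.7 -0.3 -0.1]
```

Request:
step_arm:
  targets:
    - {"dx":0,"dy":0.002,"dz":0.012,"rx":-0.2,"ry":-0.25,"rz":0}
    - {"dx":0,"dy":0.002,"dz":0.019,"rx":-0.2,"ry":-0.25,"rz":0}
    - {"dx":0,"dy":0.002,"dz":0.019,"rx":-0.2,"ry":-0.25,"rz":0}
    - {"dx":-0.006,"dy":0.002,"dz":0.019,"rx":-0.2,"ry":-0.25,"rz":0}
    - {"dx":-0.014,"dy":0.002,"dz":0.019,"rx":-0.2,"ry":-0.25,"rz":0}

```text
time: 6.65
position: [0.5853, 0.0252, 0.0574]
tool_rot: [0.99, 0.142, 0.0, 0.0]
ft_force: [0.1, 0.5, -0.1]
grip_width: 0.0165
```

Run:
```python
from h import *;from rig import telemetry,viewer
import cv2
go(telemetry.get_obs(),-115,9,.057)
for n in("side",):
  c=viewer.camera(n);I=c["img"][120:260,200:360]
  cv2.imwrite(f"pics/{n}6.png",cv2.resize(I,None,fx=4.2,fy=4.2,interpolation=cv2.INTER_CUBIC))
```

```text
board now [19.6  9. ] 0.0574 shift [-0.1346 -0.      0.0003] turn [ 0.04 -0.04  0.  ] F [ 0.1  0.5 -0.1]
```

View pics/side6.png

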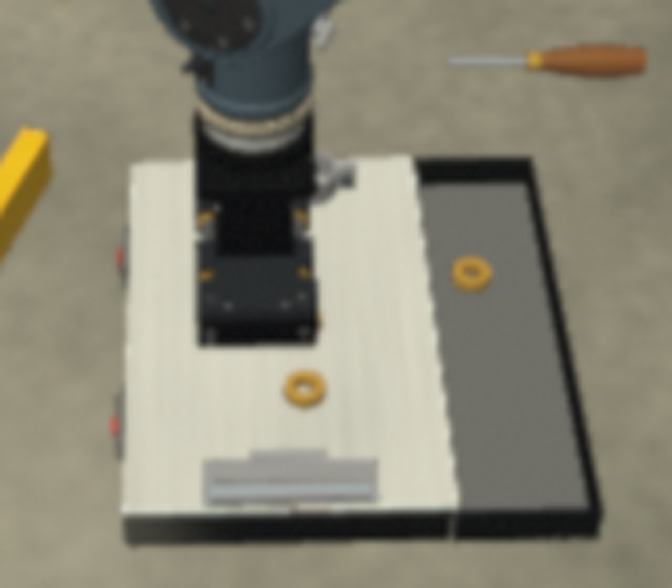

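The grommet shows at (319,320), just in front of the fingers. I'll push it.

Request:
step_arm:
  targets:
    - {"dx":-0.012,"dy":0,"dz":0,"rx":0,"ry":0,"rz":0}
    - {"dx":-0.025,"dy":0,"dz":0,"rx":0,"ry":0,"rz":0}
    - {"dx":-0.038,"dy":0,"dz":0,"rx":0,"ry":0,"rz":0}
    - {"dx":-0.051,"dy":0,"dz":0,"rx":0,"ry":0,"rz":0}
    - {"dx":-0.064,"dy":0,"dz":0,"rx":0,"ry":0,"rz":0}

```text
time: 7.32
position: [0.5213, 0.0068, 0.0574]
tool_rot: [0.99, 0.142, -0.001, 0.0]
ft_force: [0.6, 0.6, 1.0]
grip_width: 0.0163
```

Run:
```python
from h import *;from rig import telemetry,viewer
go(telemetry.get_obs(),-115,9,.057)
```

```text
board now [-46.9   9.3] 0.0574 shift [-0.0681  0.0004  0.0005] turn [-0.01  0.1  -0.02] F [0.6 0.6 1. ]
```

Request:
step_arm:
  targets:
    - {"dx":-0.013,"dy":0,"dz":0,"rx":0,"ry":0,"rz":0}
    - {"dx":-0.027,"dy":0,"dz":0,"rx":0,"ry":0,"rz":0}
    - {"dx":-0.041,"dy":0,"dz":0,"rx":0,"ry":0,"rz":0}
    - {"dx":-0.055,"dy":0,"dz":0,"rx":0,"ry":0,"rz":0}
    - {"dx":-0.068,"dy":0,"dz":0,"rx":0,"ry":0,"rz":0}

```text
time: 7.95
position: [0.4549, -0.0125, 0.0575]
tool_rot: [0.99, 0.142, -0.001, -0.0]
ft_force: [-0.9, -0.8, -0.1]
grip_width: 0.0166
```

Request:
step_arm:
  targets:
    - {"dx":0,"dy":0,"dz":-0.02,"rx":0,"ry":0,"rz":0}
    - {"dx":0.02,"dy":-0.01,"dz":-0.045,"rx":0,"ry":0,"rz":0}
    - {"dx":0.06,"dy":-0.03,"dz":-0.065,"rx":0,"ry":0,"rz":0}
    - {"dx":0.1,"dy":-0.045,"dz":-0.065,"rx":0,"ry":0,"rz":0}
    - {"dx":0.14,"dy":-0.06,"dz":-0.065,"rx":0,"ry":0,"rz":0}

```text
time: 8.57
position: [0.573, 0.0851, 0.1225]
tool_rot: [0.99, 0.142, -0.001, -0.0]
ft_force: [0.1, -0.2, 0.3]
grip_width: 0.0166
```

Run:
```python
from h import *;from rig import telemetry,viewer
import cv2
go(telemetry.get_obs(),29,70,.075)
for n in("side",):
  c=viewer.camera(n);I=c["img"][120:260,200:360]
  cv2.imwrite(f"pics/{n}7.png",cv2.resize(I,None,fx=4.2,fy=4.2,interpolation=cv2.INTER_CUBIC))
```

```text
board now [24.7 69.9] 0.1225 shift [ 0.0044 -0.      0.0475] turn [-0.02  0.12 -0.01] F [ 0.1 -0.2  0.3]
```

View pics/side7.png

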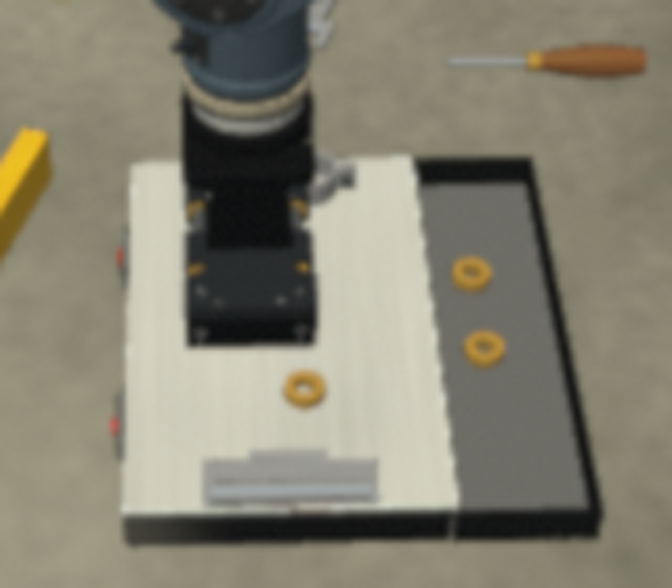

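The second one is in at (484,348). The third is next.

Request:
step_arm:
  targets:
    - {"dx":0.003,"dy":0,"dz":0.005,"rx":0,"ry":0,"rz":0}
    - {"dx":0.003,"dy":0,"dz":0.025,"rx":0,"ry":0,"rz":0}
    - {"dx":0.003,"dy":0,"dz":0.045,"rx":0,"ry":0,"rz":0}
    - {"dx":0.003,"dy":0,"dz":0.06,"rx":0,"ry":0,"rz":0}
    - {"dx":0.003,"dy":0,"dz":0.063,"rx":0,"ry":0,"rz":0}

```text
time: 9.25
position: [0.5807, 0.0881, 0.0586]
tool_rot: [0.99, 0.142, 0.002, -0.001]
ft_force: [0.2, -1.1, 0.3]
grip_width: 0.0166
```

Run:
```python
from h import *;from rig import telemetry,viewer
import cv2
go(telemetry.get_obs(),-115,70,.057)
for n in("side",):
  c=viewer.camera(n);I=c["img"][120:260,200:360]
  cv2.imwrite(f"pics/{n}8.png",cv2.resize(I,None,fx=4.2,fy=4.2,interpolation=cv2.INTER_CUBIC))
```

```text
board now [32.9 70.7] 0.0586 shift [-0.1479  0.0007  0.001 ] turn [-0.03 -0.23  0.01] F [ 0.2 -1.1  0.3]
```

View pics/side8.png

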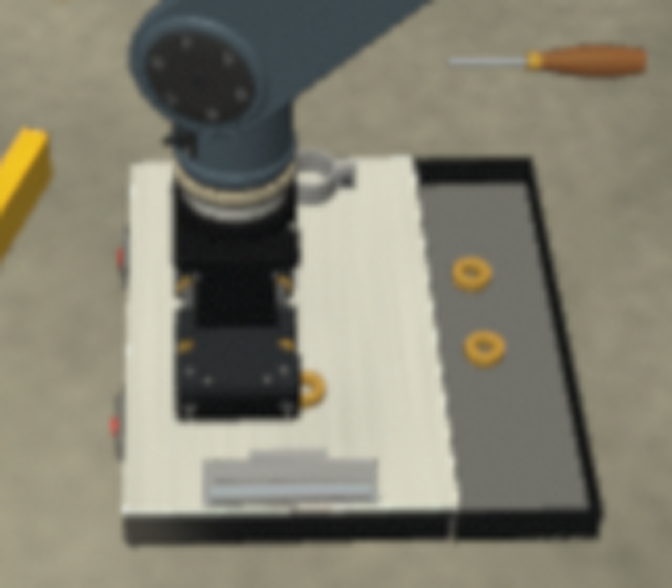

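The third grommet is clear at (312,388), ahead of the fingers.

Request:
step_arm:
  targets:
    - {"dx":-0.01,"dy":0,"dz":0.001,"rx":0,"ry":-0.2,"rz":0}
    - {"dx":-0.022,"dy":0,"dz":0.001,"rx":0,"ry":-0.2,"rz":0}
    - {"dx":-0.035,"dy":0,"dz":0.001,"rx":0,"ry":-0.2,"rz":0}
    - {"dx":-0.048,"dy":0,"dz":0.001,"rx":0,"ry":-0.2,"rz":0}
    - {"dx":-0.061,"dy":0,"dz":0.001,"rx":0,"ry":-0.2,"rz":0}

```text
time: 9.93
position: [0.5222, 0.0708, 0.0581]
tool_rot: [0.99, 0.142, 0.001, -0.0]
ft_force: [1.2, 1.3, 0.4]
grip_width: 0.0166
```

Run:
```python
from h import *;from rig import telemetry,viewer
go(telemetry.get_obs(),-115,70,.057)
```

```text
board now [-28.1  70.6] 0.0581 shift [-0.0869  0.0005  0.0008] turn [ 0.01 -0.16  0.01] F [1.2 1.3 0.4]
```

Request:
step_arm:
  targets:
    - {"dx":-0.013,"dy":0,"dz":0.001,"rx":0,"ry":0,"rz":0}
    - {"dx":-0.027,"dy":0,"dz":0.001,"rx":0,"ry":0,"rz":0}
    - {"dx":-0.041,"dy":0,"dz":0.001,"rx":0,"ry":0,"rz":0}
    - {"dx":-0.053,"dy":0,"dz":0.001,"rx":0,"ry":0,"rz":0}
    - {"dx":-0.065,"dy":0,"dz":0.001,"rx":0,"ry":0,"rz":0}

```text
time: 10.55
position: [0.4589, 0.0522, 0.0569]
tool_rot: [0.99, 0.142, 0.001, -0.0]
ft_force: [0.5, 0.1, 0.5]
grip_width: 0.0165
```

Request:
step_arm:
  targets:
    - {"dx":-0.01,"dy":0,"dz":0,"rx":0,"ry":0,"rz":0}
    - {"dx":-0.022,"dy":0,"dz":0,"rx":0,"ry":0,"rz":0}
    - {"dx":-0.022,"dy":0,"dz":-0.02,"rx":0,"ry":0,"rz":0}
    - {"dx":-0.012,"dy":0,"dz":-0.05,"rx":0,"ry":0,"rz":0}
    - {"dx":0.02,"dy":0,"dz":-0.09,"rx":0,"ry":0,"rz":0}

```text
time: 11.18
position: [0.4749, 0.0578, 0.1467]
tool_rot: [0.99, 0.142, -0.002, -0.001]
ft_force: [0.8, 0.5, -1.0]
grip_width: 0.0168
```

Request:
step_arm:
  targets:
    - {"dx":0.03,"dy":0,"dz":-0.03,"rx":0,"ry":0,"rz":0}
    - {"dx":0.07,"dy":0.03,"dz":-0.06,"rx":0,"ry":0,"rz":0}
    - {"dx":0.1,"dy":0.06,"dz":-0.09,"rx":0,"ry":0,"rz":0}
    - {"dx":0.11,"dy":0.1,"dz":-0.1,"rx":0,"ry":0,"rz":0}
    - {"dx":0.11,"dy":0.14,"dz":-0.1,"rx":0,"ry":0,"rz":0}

```text
time: 11.8
position: [0.6214, -0.0468, 0.2468]
tool_rot: [0.99, 0.142, -0.001, -0.0]
ft_force: [0.2, 0.3, -0.3]
grip_width: 0.0164
```

Run:
```python
from h import *;from rig import telemetry,viewer
import cv2
go(telemetry.get_obs(),-115,70,.057)
for n in("side","top"):
  c=viewer.camera(n);np.savez(f"{n}9.npz",**c)
  cv2.imwrite(f"pics/{n}9.png",cv2.resize(c["img"],None,fx=1.5,fy=1.5,interpolation=cv2.INTER_CUBIC))
```

```text
board now [ 34.  -70.2] 0.2468 shift [-0.1487 -0.1401  0.1901] turn [-0.06  0.09  0.02] F [ 0.2  0.3 -0.3]
```

View pics/side9.png

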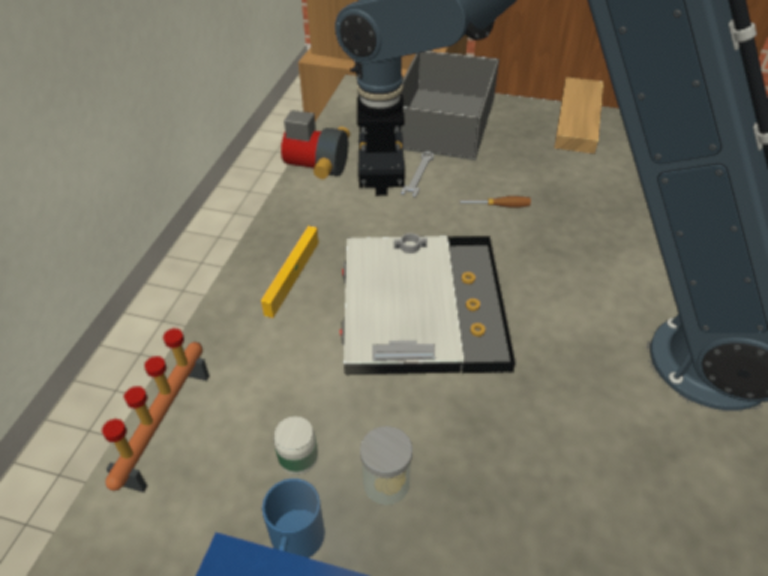

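View pics/top9.png

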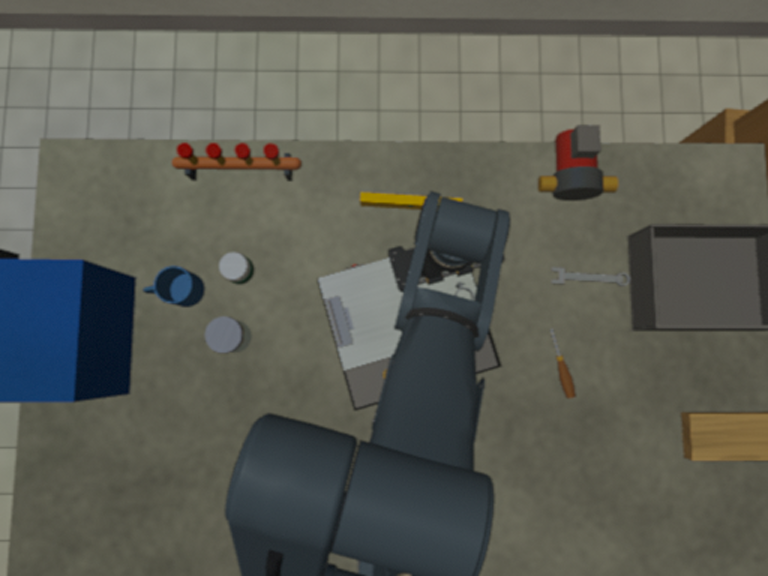

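All three grommets are in the trough, at (469,278), (474,303) and (478,329). I'll let the arm settle and compare the clamp with the first picture.

Request:
step_arm:
  targets:
    - {"dx":0,"dy":0,"dz":0,"rx":0,"ry":0,"rz":0}
    - {"dx":0,"dy":0,"dz":0,"rx":0,"ry":0,"rz":0}
    - {"dx":0,"dy":0,"dz":0,"rx":0,"ry":0,"rz":0}
    - {"dx":0,"dy":0,"dz":0,"rx":0,"ry":0,"rz":0}
    - {"dx":0,"dy":0,"dz":0,"rx":0,"ry":0,"rz":0}

```text
time: 12.52
position: [0.6212, -0.0495, 0.2457]
tool_rot: [0.99, 0.14, -0.001, 0.0]
ft_force: [0.3, -0.9, 0.3]
grip_width: 0.0166
```

Run:
```python
from h import *;from rig import viewer,robot
import cv2
a=np.load("side0.npz")["img"];c=viewer.camera("side")["img"]
d=cv2.absdiff(a,c).max(2)
print("clamp region diff",d[150:172,255:292].max(),"awl/spanner",d[100:142,300:360].max(),d[105:132,265:290].max(),"tin/jar/mug",d[270:384,170:280].max(),"level",d[150:212,172:215].max(),"grommet zone(ctl)",d[175:220,250:280].max())
ys,xs=np.where((c[...,2].astype(int)-c[...,0]>60)&(np.indices(c.shape[:2])[0]>150)&(np.indices(c.shape[:2])[0]<250)&(np.indices(c.shape[:2])[1]>225)&(np.indices(c.shape[:2])[1]<345))
m=np.zeros(c.shape[:2],np.uint8);m[ys,xs]=1;n,_,s,ce=cv2.connectedComponentsWithStats(m)
for i in range(1,n):
    if s[i,4]>8:
        w=ray("side",*ce[i],.009); print(s[i,4],"trough mm",(RB.T@(w[:2]-M)*1e3-[-148.5,0]).round(1))
I=np.hstack([a[140:260,220:350],c[140:260,220:350]]);cv2.imwrite("pics/cmp.png",cv2.resize(I,None,fx=3,fy=3,interpolation=cv2.INTER_CUBIC))
```

```text
clamp region diff 2 awl/spanner 3 122 tin/jar/mug 3 level 3 grommet zone(ctl) 127
60 trough mm [ 10.6 -66.6]
60 trough mm [9.8 7.1]
65 trough mm [ 8.2 70.9]
```

View pics/cmp.png

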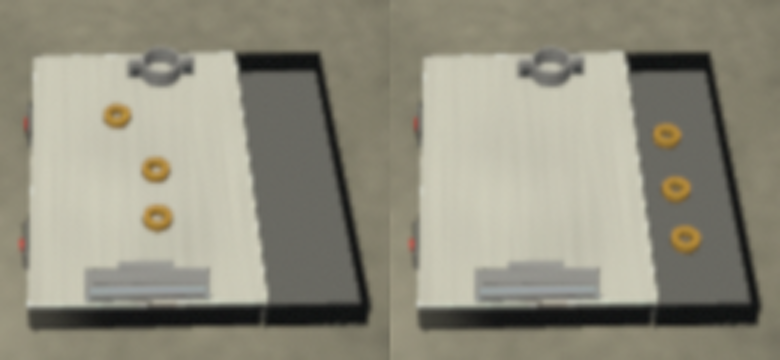

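```bash
python3 -c "
from rig import robot;print(robot.hand_in())"
```

```text
the job is handed in; nothing more can be done
None
```

All three grommets are lying in the trough. I pushed each one straight along -x and over the open edge with the partly closed fingertips, about 3–4 mm above the clipboard. None was picked up and none fell on the counter. I handed the job in at about 12.6 s, with the arm raised and touching nothing.

- **Grommets:** in the last side picture they sit about 8–11 mm from the trough's centre in x, at y -67, +7 and +71 mm, well inside its walls.
- **Clamp and bystanders:** the clamp, awl, tin, jar, mug and level look the same as in the first side picture, to within image noise.
- **Spanner:** the picture comparison failed here because the raised gripper covers part of that area. The earlier pictures show it in place, and the tool never went low near it.
- **Forces:** the wrist force readings stayed under about 2 N.
- **Refused call:** the first move call was rejected because its rows left out some values, and nothing moved.

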